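# Regrasp a grinder rest arm, seat it in its sloping socket and lock it

## Task

Fit the blue rest arm to the bench grinder: draw it all the way out of the rack by its plain end, lay it flat on the open bench and let go, then take a new hold that leaves the plain end free and slide the plain end down the sloping socket until it is fully home. Only then throw the red lock lever over its centre so that it snaps to the far stop and stays there; finish with everything let go. Leave the grey arm, the can, the mug and the wrench where they are.

Things in the scene. Friction and masses are not known exactly. Their poses are not given: they have to be found in the camera images.
- blue_arm: loose T-shaped arm, 190 mm long, about 0.35 kg: blue bar 30 mm wide and high, orange crosshead (20 x 70 x 30 mm high) at its -x end. Origin: underside, mid length; x along the bar to the plain end (x = 95 mm), z up; crosshead at x = -95 to -75, centre of mass near x = -11. Starts lying on the bench, crosshead inside a rack bay, about 65 mm of plain end out
- blue_arm_tip (a point): centre of the end face of the blue arm's plain end (15 mm above its underside)
- blue_arm_head (a point): centre of the outer face of the blue arm's orange crosshead (15 mm above its underside)
- grey_arm: another loose arm: bare aluminium bar of the same size and axes, black rounded head; lies in the other rack bay, plain end out, and must stay there
- rack: fixed low white rack, open only in front: two bays, each 105 mm wide, 42 mm high, 150 mm deep, no floor (the arms lie on the bench); roof top at 48 mm, goods up to 80 mm high on it from 70 mm behind the front. Origin: bench level, middle of the front; x points horizontally out of the bays; bay centres at y = +55 and -55 mm
- grinder: fixed green bench grinder, 245 mm high, with the arm socket on a plate in front. Origin: bench level, under the middle of the socket's mouth; x is the horizontal direction in which an arm goes in. The nearest wheel begins at x = 195 mm; the machine reaches to y = -300 mm and x = 365 mm
- socket: dark steel roofed channel fixed to the grinder, 34 mm wide, 33 high, 80 deep, sloping 28 degrees down inwards; flared cheeks and lip reach 16 mm before its mouth. Origin: middle of its floor at the mouth, 82 mm over the bench; x down the channel, y across, z square to the floor. Roof top at z = 41 mm, end stop at x = 80 mm. The arm lies on its floor, upright, x along this x
- socket_mouth (a point): middle of the channel mouth, 15 mm above the floor
- socket_home (a point): point on the end stop, 15 mm above the floor, where the centre of the plain end's face sits when the arm is fully home (free play puts it up to 4 mm off)
- lock_lever (a joint): angle (rad) of the red lever on the socket's roof, hinged along the socket's x at lever_pivot. 0 = open, leaning 35 degrees to socket +y (robot's side); 1.222 = locked, leaning 35 degrees to -y. A spring drives it to the nearer stop, away from the over-centre point 0.611 (square to the roof); starting it takes about 5 N sideways near its tip, less towards the centre
- lever_tip (a point): centre of the knob at the lever's end, 84 mm from the pivot; the lever is 22 mm wide along the socket's x and 10 mm thick, its knob 22 mm in diameter and 30 mm long
- lever_pivot (a point): point on the lever's hinge axis: 50 mm inside the mouth, 52 mm over the channel floor
- can: bystander: closed yellow-labelled can, 62 mm diameter, 140 mm high; origin at the middle of its underside
- tin_mug: bystander: white mug, 74 mm diameter, 85 mm high; origin at the middle of its underside
- wrench: bystander: steel wrench 170 mm long lying on the bench; origin at its middle, x along it

How it is judged (in metres and radians):
On the way, in this order (a step that is already met when the one before it is completed fails the run):
1. the blue arm lies flat on the bench, wholly out of the rack (crosshead at least 5 mm in front of it), let go and at rest (x of blue_arm_head in the frame of rack above 0.005 m and height (world z) of blue_arm below 0.006 m and angle between blue_arm's own z axis and vertical below 0.08 rad and linear speed of blue_arm below 0.03 m/s and contact force between the fingers and blue_arm below 0.1 N), for 0.2 s.
2. the blue arm is fully home in the socket: plain end within 7 mm of socket_home, in line within 0.1 rad (distance between blue_arm_tip and socket_home below 0.007 m and angle between the x axis of blue_arm and the x axis of socket, either way round below 0.1 rad), for 0.2 s.
3. the lock lever has snapped to its locked stop (above 1.17 rad) (value of joint lock_lever above 1.17 rad), for 0.2 s.
At the end, for the whole second after the job is handed in: the blue arm rests let go in the socket, plain end within 7 mm of socket_home and in line within 0.1 rad, and the lock lever stands at its locked stop (above 1.17 rad) (all of step 2 and value of joint lock_lever above 1.17 rad and linear speed of blue_arm below 0.02 m/s and contact force between each of the arm, the fingers and blue_arm below 0.1 N); the robot touches nothing.
It fails at once if the grey arm is moved by more than 20 mm (distance of grey_arm from where it was at the start of the episode above 0.02 m).
It fails at once if the can is moved by more than 25 mm (distance of can from where it was at the start of the episode above 0.025 m).
It fails at once if the mug is moved by more than 25 mm (distance of tin_mug from where it was at the start of the episode above 0.025 m).
It fails at once if the wrench is moved by more than 25 mm (distance of wrench from where it was at the start of the episode above 0.025 m).
It also fails if it takes over 67 s, if anything falls off the work surface, if the arm or the gripper's body presses on something with over 40 N, if the wrist force passes 120 N, or if a joint passes its speed limit or range.

## Robot

A 6-joint arm with a two-finger parallel gripper is mounted at the origin on the work surface. World frame = base frame: x ahead of the robot, y to its left, z up, the work surface at z = 0. Lengths are in m, angles in degrees, forces in N, time in s.
With the tool pointing down it reaches from about 0.35 to 0.775 m from the base axis. Payload 5.5 kg.
Tool frame: the origin (TCP) lies midway between the tips of the shut fingers; the grasp point (between the pads) lies 19 mm behind it (arm.grasp_offset is the z of the grasp point in the tool frame, in m); z points along the fingers, y is the direction in which the jaws open and shut (so a half turn about z gives the same grasp; the last joint's range is limited). The gripper opens to 85 mm and grips with 20 to 120 N. Pads are 22 mm wide; open, the fingers measure 114 mm over their backs; the gripper's body (76 mm by 85 mm) begins 54 mm behind the grasp point. The pads swing forward as they close: fully open they stand 13 mm farther back than shut.
Start: joints at [-73.43, 17.945, 2.641, 74.691, 0, 82.002], TCP at [0.239, -0.523, 0.231] pointing down, gripper open.
Joint ranges: [-158.12, 158.12], [-49.38, 96.58], [-58.88, 72.47], [-126.05, 133.96], [-84.25, 85.87], [-180, 180]. Speed limits (degrees/s): [147.25, 147.25, 180, 180, 180, 180].

## Interface

Orientations are given as [roll, pitch, yaw] about the fixed x, y, z axes, in that order (R = Rz(yaw) Ry(pitch) Rx(roll)).
In Python, from plant import arm, jaws, solve_ik, state, vision gives the robot as it stands. Calls block until the motion is done:
- arm.move_pose(position, orientation): joint-space move of the TCP to a pose.
- arm.move_straight(position, v=0.15, frame=None, guard=None): straight line of the TCP; frame=None keeps the orientation; v is the mean speed in m/s. With guard (N) it stops when the force on the tool has changed by that much, and returns True; else False.
- arm.set_joints(angles): joint-space move.
- jaws.gripper_to(opening, f_grip=None): opening from 0.0 (shut) to 1.0 (fully open); f_grip is the grip in N (None keeps the last); returns when the fingers have stopped.
- arm.sleep(seconds).
- solve_ik(position, orientation): joint angles nearest the present ones, or None.
- state(): the state.
- vision.capture(name): name is "scene" or "side" or "wrist"; returns a dict with "image" (384x512x3 uint8, red, green, blue), "depth" (384x512 float32, m along the optical axis (not along the pixel's ray), 0 where there is no reading), "camera_matrix" (3x3 intrinsics, pixels), "xyz" and "attitude" of the camera in the world. Camera axes: x right, y up, looking along -z (the intrinsics and any distortion apply to the point x, -y, -z); pixel columns grow to the right and rows downward; lengths in m; the calibration is good to about 2 mm. A picture is of the moment at which its call begins.
A pose or a line that the arm cannot do raises arm.Unreachable and nothing moves.
- arm.finish_job(): hands the job in, once; it reports no verdict.
The state is a dict: "t": time; "joints": joint angles; "joint_vel": joint speeds; "joint_torque": joint torques, N m; "tcp_pos": TCP position; "orientation": TCP orientation; "force": force on the tool from outside, world axes, zero at the start; "moment": the same for the moment, N m; "width": opening from 0.0 (shut) to 1.0 (fully open).
Only numpy, scipy, OpenCV 4.12 (cv2) and the standard library are available. Lean on these libraries where they do the work, as an engineer would, in place of code of your own. Each camera call takes 0.05 s, during which the arm holds its last target.

## Working session

There is one attempt and no reset: what is moved stays moved. The work goes in short steps, each a Python script; the robot and the scene stay as the last script left them, time stands still between calls to the robot, and variables do not carry over. Pictures are saved under pics/ and viewed, and the job is handed in when it is done.

```bash
ls; mkdir -p pics
python3 - <<'E'
from plant import arm, jaws, solve_ik, state, vision
import cv2, numpy as np
for n in ["scene","side","wrist"]:
    c=vision.capture(n)
    cv2.imwrite(f"pics/a_{n}.png",cv2.cvtColor(c["image"],cv2.COLOR_RGB2BGR))
    np.savez(f"pics/a_{n}.npz",**c)
    print(n,c["xyz"],c["attitude"],c["camera_matrix"].tolist(),{k:v for k,v in c.items() if k not in("image","depth","xyz","attitude","camera_matrix")})
print(state())
E
```

```text
pics
scene [ 1.41903148 -0.27304752  0.8779761 ] [49.7367327   0.1263706  72.64335363] [[415.39196296316163, 0.0, 256.11195149004953], [0.0, 415.39196296316163, 190.26331831364286], [0.0, 0.0, 1.0]] {}
side [-0.10898464  0.62305633  0.9785189 ] [  46.6902521    -0.55388245 -131.71974306] [[453.032292596313, 0.0, 250.58135118398147], [0.0, 453.032292596313, 187.07396914800688], [0.0, 0.0, 1.0]] {}
wrist [ 0.31514652 -0.48863701  0.3716234 ] [-19.07741525   0.11405682 -65.46314993] [[323.4548728280463, 0.0, 257.02652837300667], [0.0, 323.4548728280463, 195.75798172511296], [0.0, 0.0, 1.0]] {}
{'t': 0.15, 'joints': array([-7.34299001e+01,  1.79811372e+01,  2.59228167e+00,  7.46916693e+01,
       -1.87636810e-03,  8.20021915e+01]), 'joint_vel': array([ 0.05674083, -0.03264815,  0.24186622,  0.01323001, -0.01031137,
       -0.02456093]), 'joint_torque': array([ 2.72323778e-03, -4.81064844e+01,  2.98815197e+01,  1.39752415e-02,
       -4.33213563e-05, -2.05812626e-06]), 'tcp_pos': array([ 0.23894509, -0.5225738 ,  0.2306141 ]), 'orientation': array([-1.79919997e+02, -9.34571894e-03,  2.45679032e+01]), 'force': array([-0.2766327 ,  0.52869965,  0.30542914]), 'moment': array([-0.03040287,  0.02208318, -0.01553942]), 'width': 0.996139332529056}
```

View pics/a_scene.png

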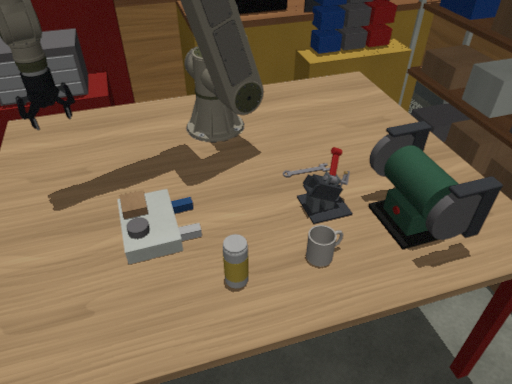

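View pics/a_side.png

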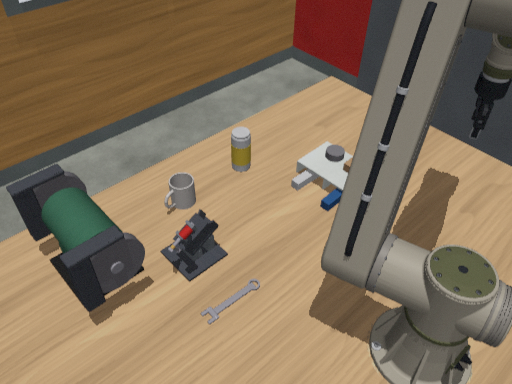

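View pics/a_wrist.png

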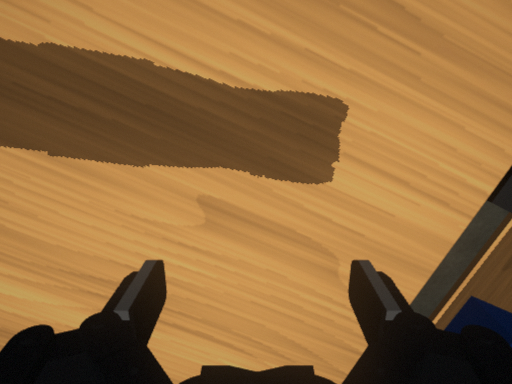

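The scene view shows the blue bar end at about (183,206), the grey one at (190,232), the socket plate at (322,195) with the lever knob at (336,152), the mug at (321,246), the can at (236,263) and the wrench at (306,171). In the side view the socket is at (195,245). Next I'll turn pixels into world points.

```bash
cat > h.py <<'E'
import numpy as np, cv2
from scipy.spatial.transform import Rotation as Rn
def R_of(rpy): return Rn.from_euler('xyz',rpy,degrees=True).as_matrix()
def rays(c,uv):
    K=c["camera_matrix"]; uv=np.atleast_2d(uv).astype(float)
    d=np.stack([(uv[:,0]-K[0,2])/K[0,0],-(uv[:,1]-K[1,2])/K[1,1],-np.ones(len(uv))],1)
    return d@R_of(c["attitude"]).T
def plane(c,uv,z):
    d=rays(c,uv); return c["xyz"]+d*((z-c["xyz"][2])/d[:,2])[:,None]
def cloud(c):
    H,W=c["depth"].shape; v,u=np.mgrid[0:H,0:W]
    d=rays(c,np.stack([u.ravel(),v.ravel()],1))
    return (c["xyz"]+d*c["depth"].reshape(-1,1)).reshape(H,W,3)
def proj(c,P):
    P=np.atleast_2d(P); q=(P-c["xyz"])@R_of(c["attitude"]); K=c["camera_matrix"]
    return np.stack([K[0,0]*q[:,0]/-q[:,2]+K[0,2],K[1,1]*-q[:,1]/-q[:,2]+K[1,2]],1)
def load(f): 
    d=np.load(f); return {k:d[k] for k in d.files}
def fit_plane(P):
    m=P.mean(0); return m,np.linalg.svd(P-m)[2][2]
def save(n,img,rgb=True): cv2.imwrite("pics/"+n,cv2.cvtColor(img,cv2.COLOR_RGB2BGR) if rgb else img)
E
python3 - <<'E'
from h import *
for n,(x0,y0,x1,y1) in {"scene":(100,130,370,300),"side":(140,120,360,340)}.items():
    c=load(f"pics/a_{n}.npz"); P=cloud(c)
    ok=c["depth"]>0
    b=P[300:340,60:120] if n=="scene" else P[300:340,100:150]
    print(n,"bench z",np.median(b[...,2]),b[...,2].std(),"depth range",c["depth"].min(),c["depth"].max())
    hsv=cv2.cvtColor(c["image"],cv2.COLOR_RGB2HSV)
    for nm,lo,hi in [("blue",(100,120,40),(125,255,255)),("red",(0,180,80),(5,255,255)),("yellow",(20,150,80),(32,255,255))]:
        m=cv2.inRange(hsv,lo,hi)>0; m[:y0]=0;m[y1:]=0;m[:,:x0]=0;m[:,x1:]=0; m&=ok
        if m.any(): 
            v,u=np.nonzero(m); print(nm,m.sum(),u.min(),u.max(),v.min(),v.max(),P[m].mean(0).round(3),P[m].min(0).round(3),P[m].max(0).round(3))
    im=c["image"][y0:y1,x0:x1]; save(f"b_{n}.png",cv2.resize(im,None,fx=2.9 if n=="scene" else 2.7,fy=2.9 if n=="scene" else 2.7,interpolation=cv2.INTER_CUBIC))
    # topdown height map
    hm=np.zeros((600,600,3),np.uint8); 
    Q=P[ok]; col=c["image"][ok]; z=Q[:,2]; o=np.argsort(z)
    i=((Q[:,0]-0.2)/0.0013).astype(int); j=((Q[:,1]+0.7)/0.0013).astype(int)
    s=(i>=0)&(i<600)&(j>=0)&(j<600)&(z<0.3); o=o[s[o]]
    hm[599-i[o],599-j[o]]=col[o]; save(f"b_top_{n}.png",hm)
E
```

```text
scene bench z 0.0010962081585043082 0.06438043225365547 depth range 0.0 3.5276878
blue 223 172 192 197 212 [ 0.453 -0.211  0.024] [ 0.432 -0.239  0.004] [ 0.464 -0.181  0.035]
red 169 330 341 148 174 [0.535 0.246 0.15 ] [0.506 0.225 0.117] [0.56  0.271 0.182]
yellow 395 224 247 258 281 [ 0.781 -0.128  0.066] [ 0.758 -0.152  0.029] [ 0.79  -0.097  0.099]
side bench z -0.0011881254009574183 0.07909656556466578 depth range 0.0 3.6395628
blue 249 321 341 189 209 [ 0.442 -0.204  0.025] [ 0.427 -0.25   0.006] [ 0.461 -0.172  0.033]
red 95 179 191 226 238 [0.511 0.264 0.172] [0.503 0.249 0.158] [0.525 0.278 0.183]
yellow 300 231 250 145 164 [ 0.738 -0.102  0.065] [ 0.723 -0.14   0.03 ] [ 0.767 -0.083  0.101]
```

View pics/b_scene.png

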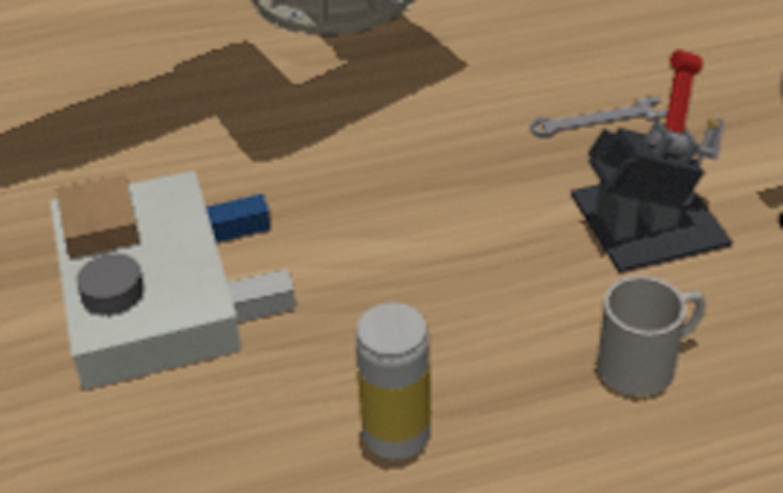

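View pics/b_side.png

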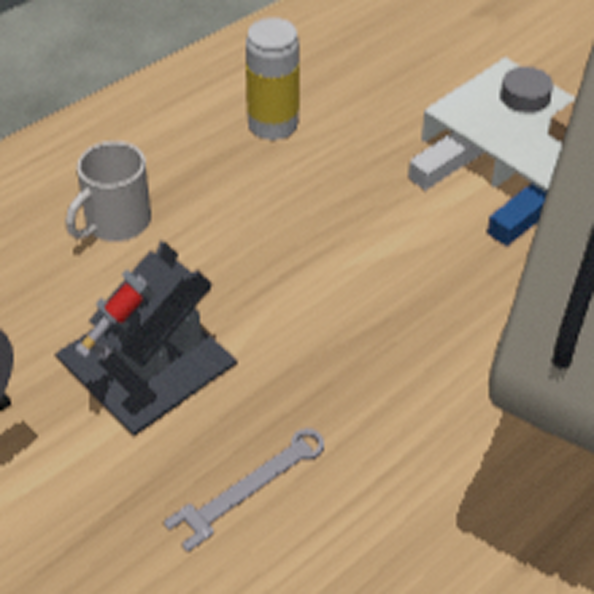

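View pics/b_top_scene.png

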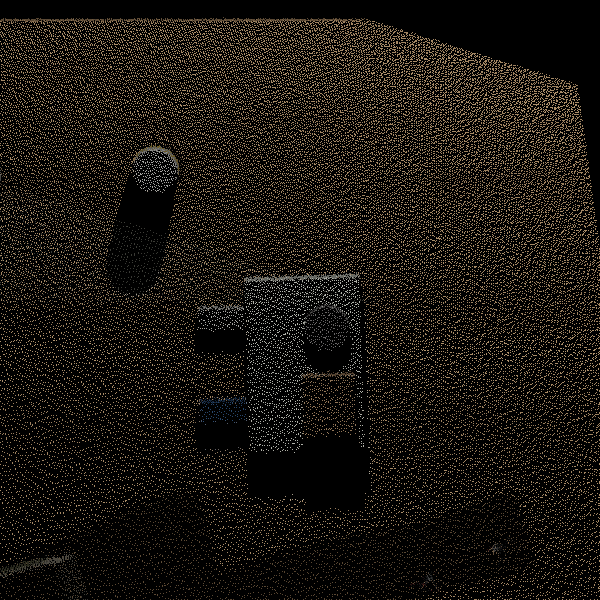

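View pics/b_top_side.png

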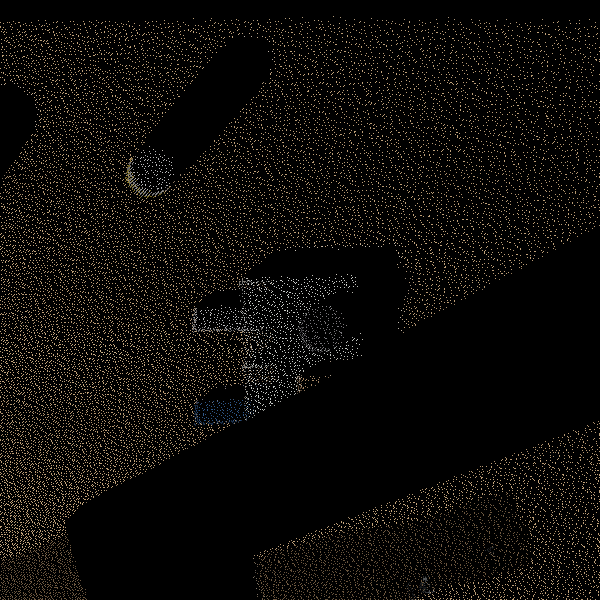

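The scene crop (2.9x) shows the blue end at (240,217), the grey end at (262,295) and the socket mouth facing left at (615,155). The lever is upright-left at (685,60). In the height maps the rack front runs along world x with the bays opening towards +y. Next I'll fit the bar, rack, bystanders and socket numerically.

Run:
```python
from h import *
for n in ["scene","side"]:
    c=load(f"pics/a_{n}.npz"); P=cloud(c); ok=c["depth"]>0
    hsv=cv2.cvtColor(c["image"],cv2.COLOR_RGB2HSV)
    m=(cv2.inRange(hsv,(100,120,30),(125,255,255))>0)&ok&(P[...,0]>.4)&(P[...,0]<.5)&(P[...,1]<-.1)&(P[...,1]>-.3)
    Q=P[m]; 
    print(n,"blue z pct",np.percentile(Q[:,2],[5,25,50,75,95]).round(4))
    T=Q[Q[:,2]>.026]; r=cv2.minAreaRect((T[:,:2]*1000).astype(np.float32)); print("top rect mm",r, "top z",np.median(T[:,2]))
    print("box",cv2.boxPoints(r).round(1).tolist())
    # rack roof
    m=(abs(P[...,2]-.048)<.005)&ok&(hsv[...,1]<60)&(P[...,0]<.7)&(P[...,0]>.35)&(P[...,1]<-.1)&(P[...,1]>-.45)
    mm=m.astype(np.uint8); k,l,s,_=cv2.connectedComponentsWithStats(mm); b=1+np.argmax(s[1:,4]); T=P[l==b]
    r=cv2.minAreaRect((T[:,:2]*1000).astype(np.float32)); print("rack",r,np.median(T[:,2]),cv2.boxPoints(r).round(1).tolist())
    # dark socket region
    m=ok&(P[...,2]>.012)&(P[...,0]>.42)&(P[...,0]<.62)&(P[...,1]>.05)&(P[...,1]<.33)
    v,u=np.nonzero(m); print("socket px",u.min(),u.max(),v.min(),v.max(),P[m].min(0).round(3),P[m].max(0).round(3))
    # normals histogram: planes
    Q=P[m]
    k=(hsv[...,2]<90)&ok&(P[...,2]<.012)&(P[...,2]>.001)&(P[...,0]>.4)&(P[...,0]<.72)&(P[...,1]>.05)&(P[...,1]<.4)
    r=cv2.minAreaRect((P[k][:,:2]*1000).astype(np.float32)); print("plate",r,np.median(P[k][:,2]))
    # wrench, mug, can
    w=ok&(hsv[...,1]<60)&(P[...,2]<.03)&(P[...,2]>.002)&(P[...,0]>.3)&(P[...,0]<.45)&(P[...,1]>.0)&(P[...,1]<.4)
    print("wrench",w.sum(),P[w].min(0).round(3),P[w].max(0).round(3))
    mu=ok&(P[...,2]>.03)&(P[...,0]>.62)&(P[...,0]<.8)&(P[...,1]>.0)&(P[...,1]<.2); print("mug",P[mu].min(0).round(3),P[mu].max(0).round(3))
```

```text
scene blue z pct [0.0081 0.0184 0.0277 0.0305 0.0324]
top rect mm ((447.4461669921875, -210.52621459960938), (28.958860397338867, 57.90879440307617), 3.1235299110412598) top z 0.030158775138508898
box [[431.3999938964844, -182.39999389648438], [434.6000061035156, -240.1999969482422], [463.5, -238.60000610351562], [460.29998779296875, -180.8000030517578]]
rack ((508.145263671875, -315.7660217285156), (232.9221954345703, 149.98379516601562), 1.7949732542037964) 0.04847190076619995 [[389.3999938964844, -244.5], [394.1000061035156, -394.3999938964844], [626.9000244140625, -387.1000061035156], [622.2000122070312, -237.1999969482422]]
socket px 303 349 147 211 [0.504 0.146 0.012] [0.596 0.295 0.182]
plate ((598.8912963867188, 270.60638427734375), (311.29571533203125, 240.19346618652344), 30.587844848632812) 0.007710059121416424
wrench 190 [0.365 0.146 0.002] [0.406 0.311 0.014]
mug [0.711 0.079 0.03 ] [0.788 0.187 0.088]
side blue z pct [0.0106 0.0227 0.0283 0.0296 0.0317]
top rect mm ((444.85662841796875, -211.23789978027344), (30.517065048217773, 76.88947296142578), 4.327957630157471) top z 0.029089733363082737
box [[426.70001220703125, -174.10000610351562], [432.5, -250.6999969482422], [463.0, -248.39999389648438], [457.20001220703125, -171.8000030517578]]
rack ((529.3008422851562, -311.4330139160156), (183.5862274169922, 159.88015747070312), 2.2742722034454346) 0.0472241902509235 [[434.3999938964844, -235.1999969482422], [440.79998779296875, -395.0], [624.2000122070312, -387.70001220703125], [617.7999877929688, -227.89999389648438]]
socket px 168 217 209 260 [0.503 0.152 0.012] [0.599 0.3   0.183]
plate ((578.1239013671875, 201.53680419921875), (182.5367889404297, 299.57427978515625), 22.077392578125) 0.006936758941327281
wrench 478 [0.366 0.149 0.002] [0.404 0.319 0.013]
mug [0.708 0.085 0.03 ] [0.789 0.192 0.088]
```

Run:
```python
from h import *
from plant import solve_ik
# candidate look pose for wrist camera: camera sits 83mm along tool x, 141 behind TCP; find tool->cam transform
c=load("pics/a_wrist.npz"); 
Rt=R_of([-179.92,-.0093,24.568]); t=np.array([.23894,-.52257,.23061])
print((Rt.T@(c["xyz"]-t)).round(4)); Rc=R_of(c["attitude"]); print((Rt.T@Rc).round(3)); print("optical axis world",-Rc[:,2])
```

```text
[ 0.0834  0.0006 -0.141 ]
[[-0.001  0.945  0.327]
 [ 1.     0.     0.001]
 [ 0.001  0.327 -0.945]]
optical axis world [-0.29811069 -0.13402039 -0.94507595]
```

```bash
cat >> h.py <<'E'
def cap(n,tag):
    from plant import vision
    c=vision.capture(n); np.savez(f"pics/{tag}.npz",**c); save(f"{tag}.png",c["image"]); return c
E
python3 - <<'E'
from h import *
from plant import arm, jaws, solve_ik, state, vision
for p,o in [((.443,-.20,.15),(180,0,93)),((.443,-.20,.004),(180,0,93)),((.443,-.02,.004),(180,0,93)),((.443,-.15,.004),(180,0,-87)),((.55,.10,.16),(180,0,-90)),((.55,.10,.16),(180-0,28,90-180))]:
    print(p,o,None if solve_ik(p,o) is None else solve_ik(p,o).round(1))
arm.move_pose((.443,-.20,.15),(180,0,93))
cap("wrist","c_wrist"); print(state()["t"],state()["force"])
E
```

```text
(0.443, -0.2, 0.15) (180, 0, 93) [-33.8  10.6 -18.8  60.7   0.   53.2]
(0.443, -0.2, 0.004) (180, 0, 93) [-33.8  19.5 -30.4  40.1   0.   53.2]
(0.443, -0.02, 0.004) (180, 0, 93) [-13.   15.6 -36.3  38.1   0.   74. ]
(0.443, -0.15, 0.004) (180, 0, -87) [ -28.6   17.8  -32.9   39.2    0.  -121.6]
(0.55, 0.1, 0.16) (180, 0, -90) [  2.1  17.9  -7.5  64.5   0.  -87.9]
(0.55, 0.1, 0.16) (180, 28, -90) [ -12.6   20.2   -9.6   66.8   27.3 -104.2]
1.65 [ 1.38218561 -0.67845683 -1.4765315 ]
```

View pics/c_wrist.png

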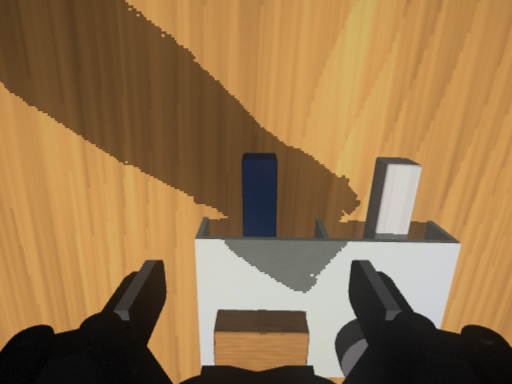

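The wrist view shows the blue bar at columns 243–277, with its tip at about row 155, going into the rack's left bay at row 237. The grey bar is at columns 370–415. I'll ray-cast the bar's top face onto z = 0.030.

Run:
```python
from h import *
c=load("pics/c_wrist.npz"); P=cloud(c); hsv=cv2.cvtColor(c["image"],cv2.COLOR_RGB2HSV); ok=c["depth"]>0
m=(cv2.inRange(hsv,(100,120,10),(130,255,255))>0)&ok; m[:,:200]=0;m[:,320:]=0;m[:140]=0;m[240:]=0
T=P[m&(P[...,2]>.025)]; print(m.sum(),len(T),T[:,2].mean())
r=cv2.minAreaRect((T[:,:2]*1000).astype(np.float32)); print(r,cv2.boxPoints(r).round(1).tolist())
# edges per row on plane z=.03
L=[];Rr=[]
for v in range(175,234,6):
    u=np.nonzero(m[v])[0]; a=plane(c,[[u.min(),v],[u.max()+1,v]],.03); L.append(a[0]);Rr.append(a[1])
L=np.array(L);Rr=np.array(Rr); M=(L+Rr)/2; k=np.polyfit(M[:,1],M[:,0],1); print("width",(Rr-L)[:,0].round(4)); print("mid x=",k, "x at -.19",np.polyval(k,-.19),"yaw",90-np.degrees(np.arctan(k[0])))
v,u=np.nonzero(m); print("top row",v.min(),plane(c,[[260,v.min()],[260,v.min()+4]],.03))
for s in ((200,240),(455,240)): print(plane(c,[s],.048))
```

```text
1969 1969 0.028432782729083134
((444.82794189453125, -211.74571228027344), (27.854948043823242, 69.30589294433594), 3.8256843090057373) [[428.6000061035156, -178.10000610351562], [433.20001220703125, -247.3000030517578], [461.0, -245.39999389648438], [456.3999938964844, -176.1999969482422]]
width [0.0259 0.0269 0.0279 0.0281 0.0274 0.0276 0.0278 0.0245 0.0246 0.023 ]
mid x= [-0.11034376  0.4223498 ] x at -.19 0.4433151148896098 yaw 96.29675817144471
top row 160 [[ 0.44383488 -0.1768699   0.03      ]
 [ 0.44401445 -0.18023698  0.03      ]]
[[ 0.39700382 -0.24338118  0.048     ]]
[[ 0.60986214 -0.23265238  0.048     ]]
```

Run:
```python
from h import *
from plant import arm, jaws, solve_ik, state, vision
g=np.array([.4441,-.202]); 
arm.move_pose((g[0],g[1],.06),(180,0,93.8))
print(arm.move_straight((g[0],g[1],.005),v=.12,guard=15), state()["tcp_pos"])
jaws.gripper_to(0.0,f_grip=60); print("w",state()["width"],state()["force"])
e=g+.22*np.array([-.052,.9986])
r=arm.move_straight((e[0],e[1],.0055),v=.08,guard=25); print(r,state()["tcp_pos"],state()["width"],state()["force"],state()["t"])
cap("scene","d_scene"); cap("wrist","d_wrist")
```

```text
False [ 0.44515114 -0.20272465  0.00630243]
w 0.3363736348083593 [-0.87416817  0.63056798  7.001779  ]
False [0.43257052 0.01786115 0.00560476] 0.3392147410057309 [ 0.28233322 -1.88754486  5.05504771] 6.1667
```

View pics/d_scene.png

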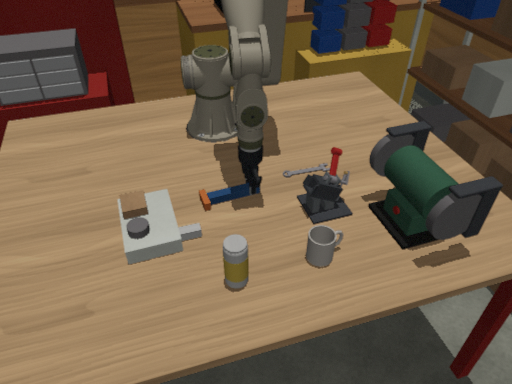

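View pics/d_wrist.png

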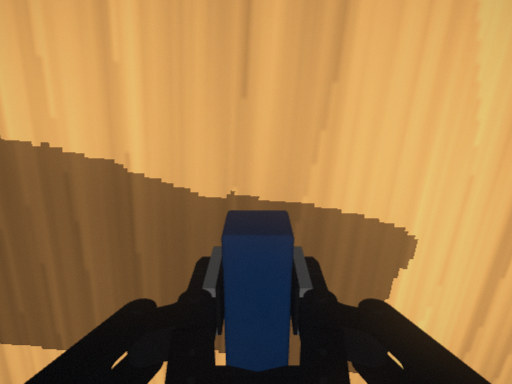

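The blue arm is now clear of the rack, with its crosshead at scene (205,197) and its tip between the fingers. I'll release it, rise, and look at both the arm and the socket.

Run:
```python
from h import *
from plant import arm, jaws, solve_ik, state, vision
jaws.gripper_to(1.0); p=state()["tcp_pos"]
arm.move_straight((p[0],p[1],.12),v=.15); arm.sleep(.1)
arm.move_pose((.55,.13,.26),(180,0,90)); print(state()["t"])
arm.sleep(.2)
cap("wrist","e_wrist"); cap("scene","e_scene"); cap("side","e_side")
```

```text
8.7417
```

View pics/e_wrist.png

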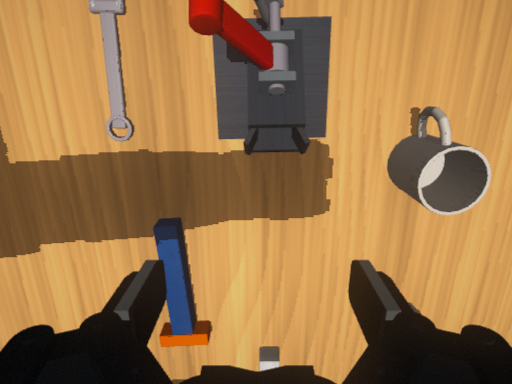

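View pics/e_scene.png

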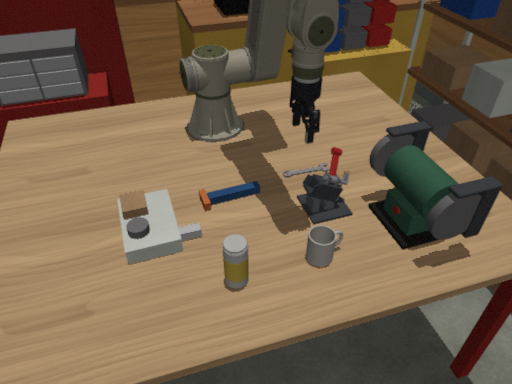

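View pics/e_side.png

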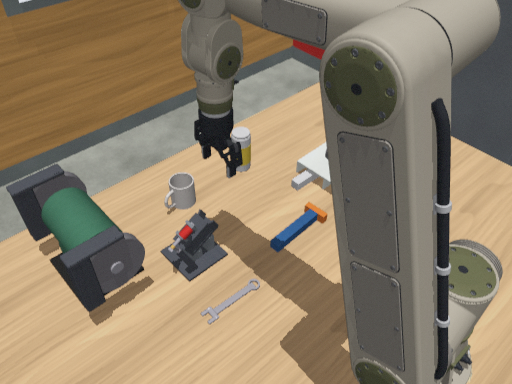

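The wrist view shows the blue arm with its tip at (170,225) and its head at (185,334). The socket roof is at columns 248–303, rows 80–125, its flared mouth is at row ~150, and the lever knob is at (205,12). I'll fit the roof plane, its axis and the arm pose.

Run:
```python
from h import *
c=load("pics/e_wrist.npz"); P=cloud(c); hsv=cv2.cvtColor(c["image"],cv2.COLOR_RGB2HSV); ok=c["depth"]>0
save("e_zoom.png",cv2.resize(c["image"][0:170,190:350],None,fx=4.2,fy=3.5,interpolation=cv2.INTER_CUBIC))
R=P[97:124,254:298].reshape(-1,3); m,n=fit_plane(R); n*=np.sign(n[2]); res=(R-m)@n
R=R[abs(res)<.003]; m,n=fit_plane(R); n*=np.sign(n[2]); print("roof",m.round(4),n.round(4),"rms",((R-m)@n).std(),"slope",np.degrees(np.arccos(n[2])),"dir az",np.degrees(np.arctan2(n[1],n[0])))
# height map rows
for v in (80,100,112,120,126,130,134,138,142,146,150): print(v,[ (P[v,u]*1000).round(0).astype(int).tolist() for u in (236,246,252,277,300,306,316)])
# plate
pm=ok&(P[...,2]<.014)&(P[...,2]>.0)&(hsv[...,2]<95)&(hsv[...,1]<90); pm[150:]=0; pm[:,:200]=0; pm[:,345:]=0
k,l,s,_=cv2.connectedComponentsWithStats(pm.astype(np.uint8)); print(s)
Q=P[pm]; print("plate z",np.median(Q[:,2])); r=cv2.minAreaRect((Q[:,:2]*1000).astype(np.float32)); print(r)
```

```text
roof [0.5639 0.1911 0.1108] [-0.0084  0.5477  0.8366] rms 0.0006387157608183156 slope 33.21261458054741 dir az 90.8745475358291
80 [[524, 217, 5], [535, 217, 6], [544, 216, 97], [564, 215, 122], [586, 216, 97], [604, 217, 6], [615, 217, 7]]
100 [[523, 195, 6], [535, 195, 6], [544, 199, 106], [565, 199, 106], [585, 199, 106], [605, 195, 7], [617, 195, 6]]
112 [[523, 181, 6], [535, 181, 6], [544, 189, 111], [565, 189, 112], [585, 189, 111], [606, 181, 5], [617, 181, 6]]
120 [[523, 172, 6], [534, 172, 5], [544, 183, 116], [565, 183, 115], [585, 183, 115], [606, 172, 7], [618, 172, 7]]
126 [[522, 165, 7], [534, 165, 7], [544, 178, 112], [565, 178, 113], [586, 178, 112], [606, 165, 6], [618, 165, 8]]
130 [[522, 160, 7], [534, 160, 5], [544, 174, 111], [568, 170, 78], [586, 174, 111], [606, 160, 7], [619, 160, 6]]
134 [[522, 155, 7], [534, 155, 6], [544, 171, 114], [568, 166, 79], [586, 170, 111], [591, 171, 113], [619, 155, 6]]
138 [[522, 151, 6], [538, 167, 113], [544, 167, 111], [568, 162, 79], [587, 166, 105], [591, 168, 115], [620, 149, -1]]
142 [[549, 212, 400], [538, 164, 115], [543, 162, 104], [568, 158, 82], [588, 161, 100], [591, 164, 116], [621, 144, -2]]
146 [[521, 139, -3], [538, 159, 108], [543, 157, 95], [568, 155, 83], [589, 157, 95], [593, 159, 107], [621, 139, -2]]
150 [[521, 134, -1], [537, 153, 97], [543, 151, 86], [568, 150, 82], [589, 152, 90], [595, 152, 91], [621, 134, -1]]
[[     0      0    512    384 190471]
 [   281     17     50    120   3031]
 [   246     18     22     12    170]
 [   213     34     36    105   2936]]
plate z 0.006390943745729349
((564.2369384765625, 215.67446899414062), (128.70916748046875, 129.15733337402344), 0.997483491897583)
```

View pics/e_zoom.png

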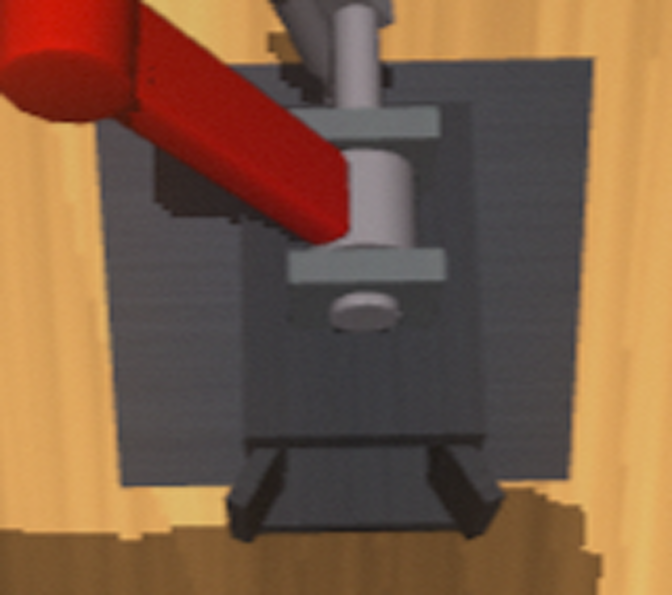

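Run:
```python
from h import *
O=np.array([.5653,.162,.082]); yaw=np.radians(91.0)
f=np.array([np.cos(yaw),np.sin(yaw),0]); a=np.radians(28)
X=f*np.cos(a)-np.array([0,0,1])*np.sin(a); Z=f*np.sin(a)+np.array([0,0,1])*np.cos(a); Y=np.cross(Z,X)
B=np.stack([X,Y,Z],1)
for n in ["scene","side","wrist"]:
    c=load(f"pics/e_{n}.npz"); P=cloud(c); hsv=cv2.cvtColor(c["image"],cv2.COLOR_RGB2HSV); ok=c["depth"]>0
    q=(P-O)@B*1000
    m=ok&(abs(q[...,2]-41)<4)&(q[...,0]>-5)&(q[...,0]<95)&(abs(q[...,1])<40)&(hsv[...,2]<110)&(hsv[...,1]<120)
    Q=q[m]; print(n,m.sum(),"x pct",np.percentile(Q[:,0],[0,2,50,98,100]).round(1),"y",np.percentile(Q[:,1],[0,2,50,98,100]).round(1),"z",np.percentile(Q[:,2],[2,50,98]).round(1))
    A=np.c_[Q[:,0],Q[:,1],np.ones(len(Q))]; print("  z=ax+by+c",np.linalg.lstsq(A,Q[:,2],rcond=None)[0].round(4))
    r=cv2.minAreaRect(Q[:,:2].astype(np.float32)); print("  rect",r)
    # bench check
    b=ok&(abs(P[...,2])<.012)&(hsv[...,1]>80)&(P[...,0]>.4)&(P[...,0]<.7)&(P[...,1]>-.05)&(P[...,1]<.3)
    T=P[b]; print("  bench",np.linalg.lstsq(np.c_[T[:,:2]-[.55,.15],np.ones(len(T))],T[:,2],rcond=None)[0].round(4))
    red=ok&(cv2.inRange(hsv,(0,170,60),(6,255,255))>0)&(abs(q[...,1])<90)&(q[...,0]>0)&(q[...,0]<110); 
    if red.any(): T=q[red]; print("  red",red.sum(),T.min(0).round(0),T.max(0).round(0))
    if n!="wrist":
        v,u=np.nonzero(ok&(np.abs(q[...,0]-35)<60)&(abs(q[...,1])<50)&(q[...,2]>-40)&(q[...,2]<130)); x0,y0,x1,y1=u.min()-3,v.min()-3,u.max()+4,v.max()+4; print("  crop",x0,y0,x1,y1)
        save(f"f_{n}.png",cv2.resize(c["image"][y0:y1,x0:x1],None,fx=8,fy=8,interpolation=cv2.INTER_CUBIC))
    # blue arm
    bl=ok&(cv2.inRange(hsv,(100,120,10),(130,255,255))>0)&(P[...,0]>.35)&(P[...,0]<.5)&(P[...,1]>-.2)&(P[...,1]<.1)&(P[...,2]>.026)
    og=ok&(cv2.inRange(hsv,(6,180,60),(18,255,255))>0)&(P[...,0]>.35)&(P[...,0]<.5)&(P[...,1]>-.25)&(P[...,1]<.1)&(P[...,2]>.026)
    for k in (bl,og):
        if k.sum()>10: r=cv2.minAreaRect((P[k][:,:2]*1000).astype(np.float32)); print("  arm",np.round(r[0],1),np.round(r[1],1),round(r[2],1))
```

```text
scene 149 x pct [-4.5 -2.3 25.4 82.9 94. ] y [-28.  -25.7 -10.7  21.9  24.2] z [37.4 39.3 44.2]
  z=ax+by+c [9.20000e-03 2.31000e-02 3.95006e+01]
  rect ((44.44839859008789, -1.0820198059082031), (99.22533416748047, 51.60740280151367), 2.1515421867370605)
  bench [-0.0004 -0.0021 -0.0004]
  red 178 [30.  3. 63.] [ 58.  57. 130.]
  crop 300 145 350 217
  arm [437.6 -45.1] [ 35.4 165. ] 3.6
  arm [ 446.8 -139. ] [64.7 17. ] 3.0
side 341 x pct [ 0.9  2.1 35.2 88.8 90.4] y [-24.9 -23.   12.2  26.1  27.5] z [37.3 40.1 44. ]
  z=ax+by+c [4.00000e-04 2.00000e-04 4.02437e+01]
  rect ((45.32425308227539, 1.5839805603027344), (51.99703598022461, 89.47110748291016), 89.03977966308594)
  bench [-0.0016 -0.0012 -0.001 ]
  red 98 [ 36.  40. 117.] [ 63.  60. 134.]
  crop 170 206 221 269
  arm [434.2 -39.2] [ 31.4 171. ] 3.3
  arm [ 439.6 -134. ] [22.2 68. ] 89.6
wrist 2939 x pct [-0.9 -0.1 22.2 86.  90.2] y [-25.3 -24.6  -4.2  24.1  24.8] z [37.7 39.1 41.1]
  z=ax+by+c [1.00000e-03 1.90000e-03 3.91012e+01]
  rect ((44.62016677856445, -0.3841896057128906), (49.93328094482422, 91.050048828125), 89.75183868408203)
  bench [-0.0007  0.0005 -0.0015]
  red 2788 [ 33.   4. -30.] [110.  59. 131.]
  arm [436.3 -49.6] [ 28.7 151.1] 3.3
  arm [ 442.1 -135.2] [69.5 21.1] 3.5
```

Three views agree on the socket to about 2 mm: mouth origin ≈ (0.565, 0.162, 0.082), yaw ≈ 91°. The arm lies flat at yaw 93.4°. I'll take the new hold near the crosshead, lift, and line up in front of the mouth.

```bash
cat >> h.py <<'E'
O=np.array([.5655,.1622,.082]); SY=90.9
def frame(o,yaw,down):
    w=np.radians(yaw); a=np.radians(down); f=np.array([np.cos(w),np.sin(w),0]); k=np.array([0,0,1.])
    X=f*np.cos(a)-k*np.sin(a); Z=f*np.sin(a)+k*np.cos(a); return np.asarray(o,float),np.stack([X,np.cross(Z,X),Z],1)
DEL=np.radians(10); s_,c_=np.sin(DEL),np.cos(DEL)
tz=np.array([s_,0,-c_]); tx=np.array([-c_,0,-s_]); RAT=np.stack([tx,np.cross(tz,tx),tz],1)
GX,GZ=-.045,.024
TCPA=np.array([GX,0,GZ])+.019*tz
def tool(o,B):  # arm pose -> tcp pos, rpy
    return o+B@TCPA, Rn.from_matrix(B@RAT).as_euler('xyz',degrees=True)
def sock(x,y=0,z=.0015,down=28,yaw=None): # arm pose with tip at socket (x,y,z_underside), pivoting about tip
    o,B=frame(O,SY,28); tip=o+B@np.array([x,y,z]); _,A=frame(o,SY if yaw is None else yaw,down)
    return tip-A@np.array([.095,0,0]),A
E
python3 - <<'E'
from h import *
from plant import arm, jaws, solve_ik, state, vision
b=np.array([-.0593,.9982]); tip=np.array([.4326,.0179])+.025*b
o=np.r_[tip-.095*b,0]; A=frame(o,93.4,0); p,r=tool(*A); print(p,r,solve_ik(p,r))
for x in (-.08,-.02,.082):
    q,w=tool(*sock(x)); j=solve_ik(q,w); print(x,q.round(4),w.round(1),None if j is None else j.round(1))
up,_=tool(o+[0,0,.09],A[1])
arm.move_pose(up,r)
print(arm.move_straight(p,v=.12,guard=15),state()["tcp_pos"]-p)
jaws.gripper_to(0.0,f_grip=70); print("w",state()["width"],state()["force"],state()["t"])
arm.move_straight(p+[0,0,.15],v=.15); print(state()["force"],state()["moment"],state()["width"])
q,w=tool(*sock(-.08)); arm.move_pose(q,w); arm.sleep(.2); print(state()["tcp_pos"]-q,state()["t"])
for n in("scene","side"): cap(n,"g_"+n)
E
```

```text
[ 0.43922412 -0.09360128  0.00528865] [180.   10.  -86.6] [ -28.11696843   19.11658017  -31.6972143    44.45256946    8.51292619
 -121.90919887]
-0.08 [ 0.5685 -0.0259  0.1897] [180.  -18.  -89.1] [ -1.3  18.5  -4.5  66.2 -18.  -92.3]
-0.02 [0.5676 0.027  0.1616] [180.  -18.  -89.1] [  4.   20.7  -5.4  64.9 -18.  -86.7]
0.082 [0.5662 0.1171 0.1137] [180.  -18.  -89.1] [ 12.8  25.8  -4.8  63.2 -17.6 -77.6]
False [ 0.00042396 -0.00017997  0.00044477]
w 0.33935012199591624 [-0.06304288 -0.7846717   4.68784412] 13.7167
[-0.2097839   0.43038054 -2.34984864] [-0.33438283 -0.00739218  0.03915194] 0.3386591993835561
[-0.00097789 -0.00121589 -0.00064769] 15.7333
```

Run:
```python
from h import *
ims=[]
for n,(x0,y0,x1,y1) in {"scene":(210,110,370,230),"side":(150,150,310,270)}.items():
    c=load(f"pics/g_{n}.npz"); im=cv2.resize(c["image"][y0:y1,x0:x1],None,fx=4.9,fy=4.9,interpolation=cv2.INTER_CUBIC); save(f"g_{n}_z.png",im)
    # expected arm tip / top line
    o,A=sock(-.08)
    P=cloud(c); hsv=cv2.cvtColor(c["image"],cv2.COLOR_RGB2HSV); ok=c["depth"]>0
    m=ok&(cv2.inRange(hsv,(100,120,10),(130,255,255))>0)&(P[...,0]>.45)&(P[...,0]<.65)&(P[...,1]>-.15)&(P[...,1]<.2)
    q=(P[m]-o)@A*1000; print(n,m.sum(),q.min(0).round(1),q.max(0).round(1))
    t=q[q[:,2]>24]; print(" top z fit",np.polyfit(t[:,0],t[:,2],1).round(4), "x max",np.percentile(q[:,0],98))
    for lo in range(-40,100,30):
        k=t[(t[:,0]>lo)&(t[:,0]<lo+30)]
        if len(k)>5: print("  ",lo,len(k),"y",np.percentile(k[:,1],[3,97]).round(1),"z",np.median(k[:,2]).round(1))
```

```text
scene 498 [-1.089e+02 -5.960e+01  1.000e-01] [ 88.6  18.4 415.1]
 top z fit [-0.136  31.6253] x max 84.74242391129722
   -40 21 y [-14.   -4.3] z 26.8
   -10 48 y [-14.5   8.9] z 27.1
   20 45 y [-13.9  11.4] z 26.7
   50 49 y [-13.9  11.7] z 26.6
   80 13 y [-14.4  11.4] z 26.7
side 691 [-61.4 -17.2   1.9] [95.  45.2 98.2]
 top z fit [-0.0313 29.2771] x max 91.72886674892624
   -40 98 y [-10.6  18.1] z 27.9
   -10 109 y [-10.4  17.1] z 28.1
   20 103 y [-10.5  17. ] z 27.7
   50 105 y [-9.9 16. ] z 27.5
   80 56 y [-11.3  16.7] z 27.4
```

View pics/g_scene_z.png

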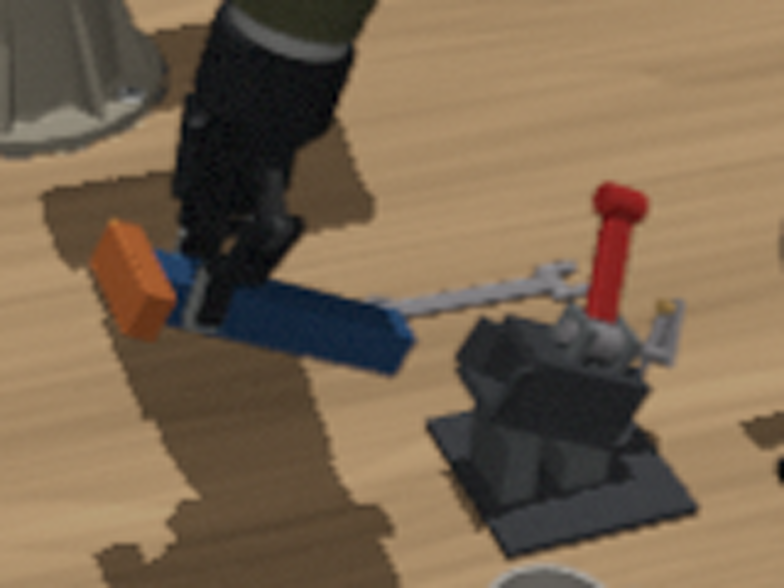

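View pics/g_side_z.png

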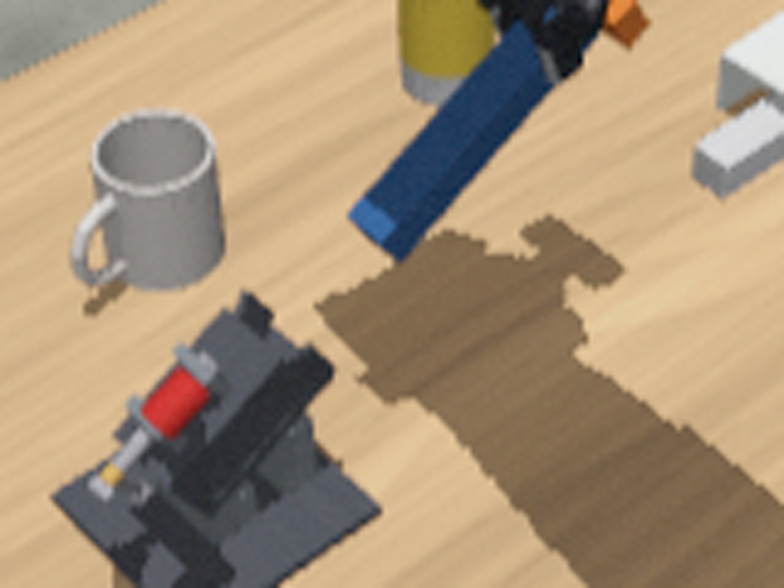

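Both views show the bar in line with the channel, tip at scene zoom (400,345) and side zoom (380,230), about 60 mm before the mouth. It sits about 1.5 mm low and 1 mm to +y, so I'll correct that and insert under guard.

Run:
```python
from h import *
from plant import arm, jaws, solve_ik, state, vision
oS,BS=frame(O,SY,28)
def go(x,y,z,v,g):
    q,w=tool(*sock(x,y,z)); r=arm.move_straight(q,v=v,guard=g); s=state()
    print(x,r,"err mm (socket)",((s["tcp_pos"]-q)@BS*1000).round(1),"F sock",(s["force"]@BS).round(1),"M",s["moment"].round(2),s["t"]); return r
go(-.03,-.001,.003,.08,15)
go(.02,-.001,.003,.04,12)
for n in("scene","side"): cap(n,"i_"+n)
```

```text
-0.03 False err mm (socket) [ 0.2 -0.1  0.1] F sock [ 1.5 -0.2 -1.8] M [ 0.39  0.02 -0.03] 16.6083
0.02 False err mm (socket) [-0.2 -0.1  0.1] F sock [ 1.6 -0.3 -1.8] M [ 0.37 -0.01  0.03] 18.0083
```

Run:
```python
from h import *
a=[]
for n,(x0,y0,x1,y1) in {"scene":(250,130,370,230),"side":(150,180,270,280)}.items():
    c=load(f"pics/i_{n}.npz"); a.append(cv2.resize(c["image"][y0:y1,x0:x1],None,fx=3.3,fy=3.3,interpolation=cv2.INTER_CUBIC))
save("i_both.png",np.hstack(a))
```

```text
(no output)
```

View pics/i_both.png

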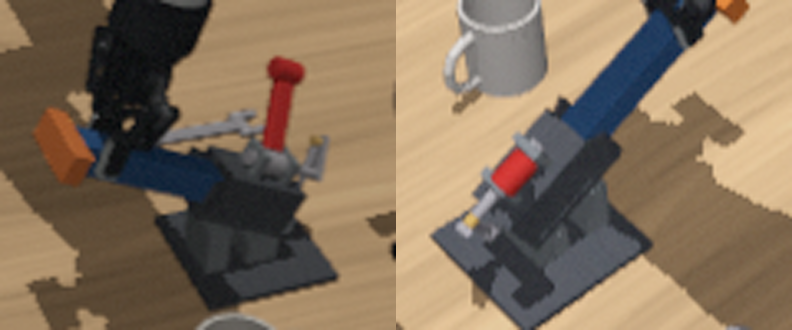

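The bar's end has entered the mouth between the cheeks with no contact force, so I'll push on to the stop.

Run:
```python
from h import *
from plant import arm, jaws, solve_ik, state, vision
oS,BS=frame(O,SY,28)
def go(x,y,z,v,g):
    q,w=tool(*sock(x,y,z)); r=arm.move_straight(q,v=v,guard=g); s=state()
    p0,_=tool(*sock(0,y,z))
    print(x,r,"tip at",((s["tcp_pos"]-p0)@BS*1000).round(1),"F sock",(s["force"]@BS).round(1),"M",s["moment"].round(2),s["width"],s["t"]); return r
if not go(.065,-.001,.0025,.05,15): go(.092,-.001,.0025,.03,15)
for n in("scene","side"): cap(n,"j_"+n)
a=[]
for n,(x0,y0,x1,y1) in {"scene":(250,130,370,230),"side":(150,180,270,280)}.items():
    c=load(f"pics/j_{n}.npz"); a.append(cv2.resize(c["image"][y0:y1,x0:x1],None,fx=3.3,fy=3.3,interpolation=cv2.INTER_CUBIC))
save("j_both.png",np.hstack(a))
```

```text
0.065 False tip at [64.8 -0.1  0.1] F sock [ 1.4 -0.5 -2.9] M [ 0.39 -0.03 -0.02] 0.3369646777840006 19.1583
0.092 True tip at [77.6  0.1 -0.9] F sock [-1.7 -1.  -3.1] M [-0.17 -0.29 -0.11] 0.3332488943174913 19.725
```

View pics/j_both.png

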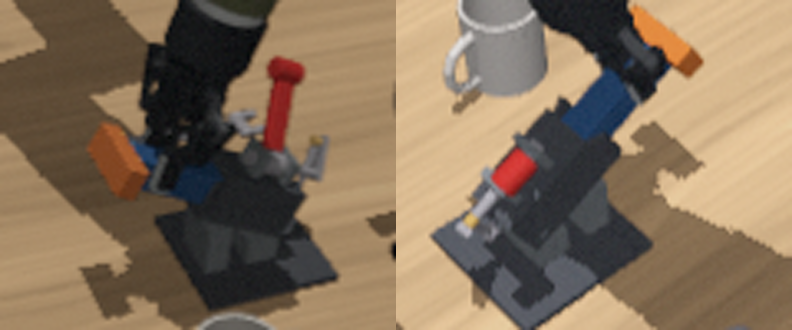

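Contact came at 77.6 mm, consistent with the end stop. I'll press once more gently to confirm, then release and measure the crosshead position.

Run:
```python
from h import *
from plant import arm, jaws, solve_ik, state, vision
oS,BS=frame(O,SY,28)
q,w=tool(*sock(.090,-.001,.0015)); p0,_=tool(*sock(0,-.001,.0015))
r=arm.move_straight(q,v=.03,guard=20); s=state(); print(r,((s["tcp_pos"]-p0)@BS*1000).round(1),(s["force"]@BS).round(1),s["width"])
arm.sleep(.3); s=state(); print(((s["tcp_pos"]-p0)@BS*1000).round(1),(s["force"]@BS).round(1),s["t"])
jaws.gripper_to(1.0); arm.sleep(.3)
p=s["tcp_pos"]; A=sock(.08)[1]; back=-(A@RAT)[:,2]
arm.move_straight(p+back*.11,v=.15)
arm.sleep(.2)
for n in("scene","side"): cap(n,"k_"+n)
a=[]
for n,(x0,y0,x1,y1) in {"scene":(250,130,370,230),"side":(150,180,270,280)}.items():
    c=load(f"pics/k_{n}.npz"); a.append(cv2.resize(c["image"][y0:y1,x0:x1],None,fx=3.3,fy=3.3,interpolation=cv2.INTER_CUBIC))
    P=cloud(c); hsv=cv2.cvtColor(c["image"],cv2.COLOR_RGB2HSV); ok=c["depth"]>0
    q=(P-oS)@BS*1000; m=ok&(cv2.inRange(hsv,(5,170,60),(18,255,255))>0)&(abs(q[...,1])<60)&(q[...,0]>-140)&(q[...,0]<-50)
    Q=q[m]; print(n,"orange",m.sum(),"x",np.percentile(Q[:,0],[2,10,50,90,98]).round(1),"y",np.percentile(Q[:,1],[2,98]).round(1),"z",np.percentile(Q[:,2],[2,98]).round(1))
    m=ok&(cv2.inRange(hsv,(100,120,10),(130,255,255))>0)&(abs(q[...,1])<30)&(q[...,0]>-100)&(q[...,0]<10)&(q[...,2]>20)
    T=q[m]; print("  top z",np.polyfit(T[:,0],T[:,2],1).round(3),"y mid slope",np.polyfit(T[:,0],T[:,1],1).round(3))
save("k_both.png",np.hstack(a)); print(state()["t"])
```

```text
True [77.5  0.1 -0.5] [-2.8 -0.3  1.6] 0.34091005062181823
[77.5  0.2 -0.9] [-3.7 -0.7  4. ] 20.3917
scene orange 228 x [-114.8 -114.1 -111.7 -101.9  -98. ] y [-36.6  31.8] z [-2.3 27. ]
  top z [ 0.031 27.728] y mid slope [ 0.007 -4.866]
side orange 161 x [-109.2 -107.7 -100.9  -93.3  -91.3] y [-24.4  35.6] z [ 4.7 31.2]
  top z [ 0.037 29.062] y mid slope [-0.003  2.343]
22.4667
```

View pics/k_both.png

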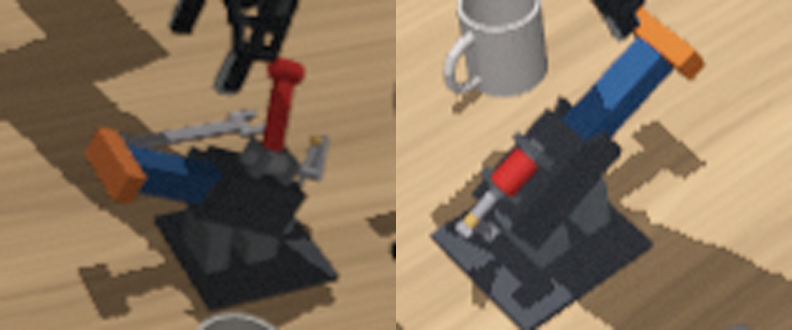

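The crosshead outer face reads about −110 to −112 mm against −110 mm expected at home, with a 2° droop from free play. As an extra check I'll nudge the crosshead squarely with shut fingers.

Run:
```python
from h import *
from plant import arm, jaws, solve_ik, state, vision
oS,BS=frame(O,SY,28); w=tool(*sock(.08))[1]
S=lambda x,y,z: oS+BS@np.array([x,y,z])
jaws.gripper_to(0.0,f_grip=40)
arm.move_straight(S(-.155,0,.11),v=.2); arm.move_straight(S(-.155,0,.008),v=.15)
f0=state()["force"]@BS
r=arm.move_straight(S(-.10,0,.008),v=.04,guard=12); s=state(); print(r,((s["tcp_pos"]-oS)@BS*1000).round(1),(s["force"]@BS-f0).round(1))
r=arm.move_straight(S(-.10,0,.008),v=.03,guard=15); s=state(); print(r,((s["tcp_pos"]-oS)@BS*1000).round(1),(s["force"]@BS-f0).round(1))
arm.move_straight(S(-.16,0,.008),v=.15);arm.move_straight(S(-.16,0,.14),v=.2); arm.sleep(.2)
for n in("scene","side"):
    c=cap(n,"l_"+n)
    P=cloud(c); hsv=cv2.cvtColor(c["image"],cv2.COLOR_RGB2HSV); ok=c["depth"]>0
    q=(P-oS)@BS*1000; m=ok&(cv2.inRange(hsv,(5,170,60),(18,255,255))>0)&(abs(q[...,1])<60)&(q[...,0]>-140)&(q[...,0]<-50)
    Q=q[m]; print(n,"orange",m.sum(),"x",np.percentile(Q[:,0],[2,10,50,90,98]).round(1),"y",np.percentile(Q[:,1],[2,98]).round(1),"z",np.percentile(Q[:,2],[2,98]).round(1))
    red=ok&(cv2.inRange(hsv,(0,170,60),(5,255,255))>0)&(abs(q[...,1])<90)&(q[...,0]>0)&(q[...,0]<110)&(q[...,2]>115); T=q[red]; print("knob",len(T),T.min(0).round(0),T.max(0).round(0))
for p,o in [(S(.053,.10,.09),(180,0,0)),(S(.053,.10,.09),(180,0,-90)),(S(.053,-.03,.09),(180,0,0)),(S(.053,.1,.09),(180,0,-45))]: 
    j=solve_ik(p,o); print(p.round(3),o,None if j is None else j.round(1))
print(state()["t"])
```

```text
True [-121.2   -0.     7.6] [-3.3  0.1  1.4]
True [-121.2   -0.2    7.5] [-2.7 -0.   1.6]
scene orange 225 x [-114.6 -113.9 -111.7 -102.   -97.8] y [-37.2  32.1] z [-2.1 26.4]
knob 55 [ 29.  36. 115.] [ 58.  57. 130.]
side orange 177 x [-109.1 -107.7 -100.6  -93.4  -91.7] y [-31.6  35.1] z [ 4.8 29.9]
knob 97 [ 35.  39. 117.] [ 62.  61. 133.]
[0.464 0.25  0.137] (180, 0, 0) [  19.5   15.4  -14.4   60.1    0.  -160.5]
[0.464 0.25  0.137] (180, 0, -90) [ 19.5  15.4 -14.4  60.1   0.  -70.5]
[0.594 0.252 0.137] (180, 0, 0) [  15.8   27.9    4.2   66.3    0.  -164.2]
[0.464 0.25  0.137] (180, 0, -45) [  19.5   15.4  -14.4   60.1    0.  -115.5]
27.3333
```

Contact came at −121.2 mm, i.e. −110.2 mm plus the 11 mm finger half-width. It held under 15 N and the head did not move, so the arm is home. Now the lever: push the knob in world +x with shut fingers from the robot's side.

Run:
```python
from h import *
from plant import arm, jaws, solve_ik, state, vision
oS,BS=frame(O,SY,28); S=lambda x,y,z: oS+BS@np.array([x,y,z])
k=S(.05,.048,.1208); print("knob",k)
yh=-BS[:,1]; o=(180,0,SY-180)
st=k+(BS[:,1])*.055; st[2]=.26
arm.move_pose(st,o); st[2]=.147
print(arm.move_straight(st,v=.2,guard=15))
f0=state()["force"]
def push(ys,v,g):
    p=k+BS[:,1]*(ys-.048); p[2]=.147; r=arm.move_straight(p,v=v,guard=g); s=state(); print(ys,r,((s["tcp_pos"]-k)@BS[:,1]*1000+48).round(1),(s["force"]-f0).round(1),s["t"]); return r
for ys in (.06,.045,.03):
    if push(ys,.05,25): break
for n in("scene","side"): cap(n,"m_"+n)
a=[]
for n,(x0,y0,x1,y1) in {"scene":(250,110,370,210),"side":(150,180,270,280)}.items():
    c=load(f"pics/m_{n}.npz"); a.append(cv2.resize(c["image"][y0:y1,x0:x1],None,fx=3.3,fy=3.3,interpolation=cv2.INTER_CUBIC))
save("m_both.png",np.hstack(a))
```

```text
knob [0.51592169 0.26229315 0.16518649]
False
0.06 False 61.9 [-6.9  2.2  4.6] 29.875
0.045 False 44.0 [-5.7  4.1 13.9] 30.325
0.03 False 26.1 [-0.8  3.6 15.2] 30.775
```

View pics/m_both.png

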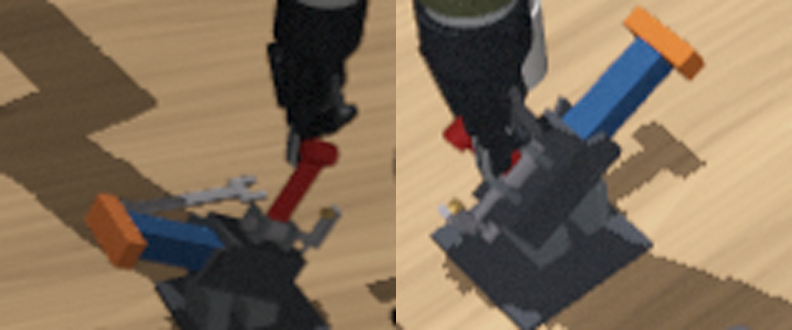

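The knob is at scene inset (320,152), about upright or just past centre, with 15 N upward on the fingers. I'll continue past centre.

Run:
```python
from h import *
from plant import arm, jaws, solve_ik, state, vision
oS,BS=frame(O,SY,28); S=lambda x,y,z: oS+BS@np.array([x,y,z])
k=S(.05,.048,.1208); f0=state()["force"]
def push(ys,v,g):
    p=k+BS[:,1]*(ys-.048); p[2]=.147; r=arm.move_straight(p,v=v,guard=g); s=state(); print(ys,r,((s["tcp_pos"]-k)@BS[:,1]*1000+48).round(1),(s["force"]-f0).round(1),s["t"]); return r
for ys in (.015,.003):
    if push(ys,.05,25): break
arm.sleep(.2)
for n in("scene","side"): cap(n,"n_"+n)
a=[]
for n,(x0,y0,x1,y1) in {"scene":(250,110,370,210),"side":(150,180,270,280)}.items():
    c=load(f"pics/n_{n}.npz"); a.append(cv2.resize(c["image"][y0:y1,x0:x1],None,fx=3.3,fy=3.3,interpolation=cv2.INTER_CUBIC))
save("n_both.png",np.hstack(a))
```

```text
0.015 False 15.3 [  2.9  -3.1 -15.2] 31.325
0.003 False 2.8 [  3.4  -3.1 -15.2] 31.7167
```

View pics/n_both.png

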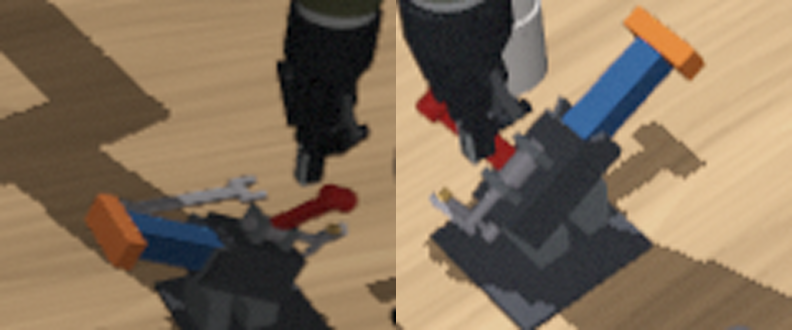

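The lever has snapped over, with the knob now at scene inset (340,197), clear of the fingers, and the force has dropped away. I'll retreat and verify.

Run:
```python
from h import *
from plant import arm, jaws, solve_ik, state, vision
oS,BS=frame(O,SY,28); p=state()["tcp_pos"]
arm.move_straight(p+BS[:,1]*.03,v=.15); q=p+BS[:,1]*.03; arm.move_straight((q[0],q[1],.28),v=.2)
arm.move_pose((.42,.05,.32),(180,0,-60)); arm.sleep(.3)
for n in("scene","side"):
    c=cap(n,"o_"+n); P=cloud(c); hsv=cv2.cvtColor(c["image"],cv2.COLOR_RGB2HSV); ok=c["depth"]>0
    q=(P-oS)@BS*1000
    m=ok&(cv2.inRange(hsv,(5,170,60),(18,255,255))>0)&(abs(q[...,1])<60)&(q[...,0]>-140)&(q[...,0]<-50)
    if m.any(): Q=q[m]; print(n,"orange",m.sum(),"x",np.percentile(Q[:,0],[2,10,50,90,98]).round(1),"y",np.percentile(Q[:,1],[2,98]).round(1),"z",np.percentile(Q[:,2],[2,98]).round(1))
    red=ok&(cv2.inRange(hsv,(0,170,50),(5,255,255))>0)&(abs(q[...,1])<90)&(q[...,0]>0)&(q[...,0]<110)&(q[...,2]>60)&(q[...,2]<150); T=q[red]
    if len(T): 
        d=T[:,1:]-[0,52]; r=np.hypot(*d.T); print(" lever angle deg to -y",np.degrees(np.arctan2(-np.median(d[r>60,0]),np.median(d[r>60,1]))).round(1))
        T=T[r>73]; print(" knob",len(T),T.min(0).round(0),T.max(0).round(0))
print(state()["t"],state()["force"])
```

```text
scene orange 217 x [-114.7 -114.  -111.7 -102.4  -98.6] y [-37.6  30.7] z [-1.9 26.4]
 lever angle deg to -y 37.3
 knob 70 [ 32. -62. 108.] [ 57. -38. 131.]
side orange 177 x [-109.  -107.5 -100.6  -93.4  -91.4] y [-32.1  34.7] z [ 4.  29.2]
 lever angle deg to -y 28.4
 knob 96 [ 36. -53. 114.] [ 63. -36. 134.]
34.5417 [ 1.0202401  -0.60007501  0.41544145]
```

View pics/o_scene.png

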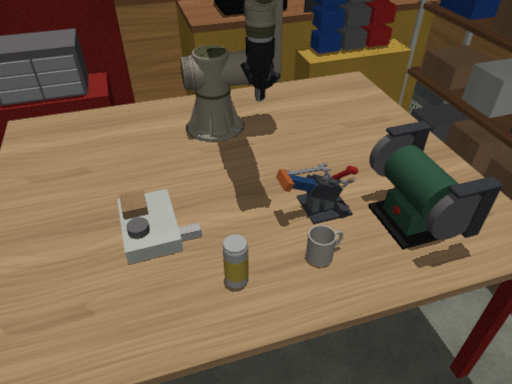

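View pics/o_side.png

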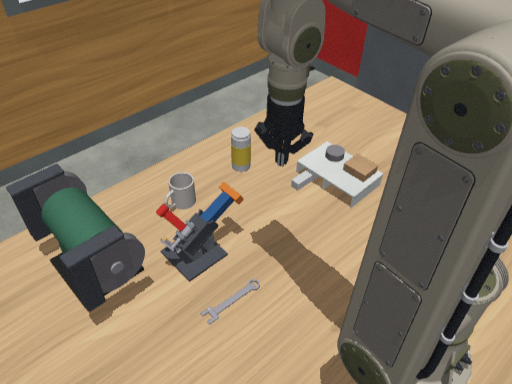

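Run:
```python
from plant import arm, state
arm.finish_job(); print(state()["t"])
```

```text
the job is handed in; nothing more can be done
the job is handed in; nothing more can be done
```

The blue arm is fully home in the socket, the lever is locked, and I handed the job in at about 34.5 s of the 67 s. The hand-in gives no verdict, so this rests on my own measurements.

**What I did:**
1. I pulled the blue arm 220 mm out of the rack by its plain end, laid it flat on the bench and let go.
2. I took a new hold near the crosshead and slid the plain end down the socket until it hit the stop, then let go.
3. I pushed the red lever over centre with shut fingers. It snapped to the far side, and I drew back clear.

**Last checks:**
- **Arm home:** the outer face of the crosshead measured −110 to −112 mm along the socket, against −110 mm when home. A press of about 15 N on the crosshead met it at −110.2 mm and did not move it. The arm droops about 2° within the free play, and the camera readings were unchanged after the lever was thrown.
- **Lever:** it leans to −y at 37° in the scene camera and 28° in the side camera, against 35° when locked. The two cameras disagree because each sees only part of the knob's surface. The push force dropped away once the lever snapped, and the knob stood clear of the fingers.
- **Other objects:** by eye in the last pictures, the grey arm, can, mug and wrench are where they started. I did not measure them again.

No check failed. During the insertion the stop came at 77.5 mm instead of the nominal 80 mm, which is within the roughly 2 mm calibration and grasp error, and the crosshead press then confirmed the arm was home.

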